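# Close the oil pot of the type caster

### The arm

A 6-joint arm with a two-finger parallel gripper is mounted at the origin on the work surface. World frame = base frame: x ahead of the robot, y to its left, z up, the work surface at z = 0. Lengths are in m, angles in rad, forces in N, time in s.
With the tool pointing down it reaches from about 0.35 to 0.975 m from the base axis. Payload 4.9 kg.
Tool frame: the origin (TCP) lies on the centre line of the jaws, within the pads' length; the fingertips stand 19 mm ahead of it and the grasp point (between the pads) is the TCP; z points along the fingers, y is the line along which they close (so a half turn about z gives the same grasp; the last joint's range is limited). The gripper opens to 85 mm and grips with 20 to 120 N. Pads are 22 mm wide; open, the fingers measure 114 mm over their backs; the gripper's body (76 mm by 85 mm) begins 54 mm behind the grasp point. The pads swing forward as they close: fully open they stand 13 mm farther back than shut.
Start: joints at [-1.389, 0.053, 1.613, -0, 1.476, -0.119], TCP at [0.185, -0.597, 0.25] pointing down, gripper open.
Joint ranges: [-3.01, 3.01], [-1.01, 2.22], [0.06, 2.58], [-1.02, 4.17], [0.09, 2.62], [-3.14, 3.14]. Speed limits (rad/s): [2.57, 2.57, 3.14, 3.14, 3.14, 3.14].

### API

Orientations are given as a rotation vector (axis times angle).
In Python, from plant import env, read_camera, camera_model, search_frame, spot_point gives the robot as it stands.
- The arm moves only by the tool send_rows, never from a script. Its argument "motion" is text: rows parted by semicolons, each of 4 numbers parted by spaces: the shift along the world's x, y, z in mm, then the turn about the world's z in rad. In form: tx ty tz yaw; .... A call has 1 to 5 rows; each row is the pose to reach, as a shift and turn from the pose commanded when the call began; what a row does not reach only later rows make up. A row lasts 1/10 s, in which the tool goes at most 50 mm and 8.59 degrees, less where a joint would pass 70% of its speed; a pose out of reach is approached as far as the arm can. A call with a gripper value outside its range is refused whole. "fingers" is the finger opening in mm, from 0 to 85.4, set as the call begins (left out, the last holds). The fingers move at their own pace and stop on an object; "force" is the grip in N (left out, the last holds). Time passes only in rows, so rows that repeat a pose let the fingers close. It gives the time, the measured TCP pose, the force, the opening and the grip force at its end, in the units of the state.
- env.read_state(): the state, without advancing time (a new reading comes with each control period).
- read_camera(name): name is "scene" or "side" or "wrist"; returns (picture, depth): 420x560x3 uint8, blue, green, red; 420x560 float32, m along the optical axis (not along the pixel's ray), 0 where there is no reading.
- camera_model(name): a dict with "intrinsics" (3x3 intrinsics, pixels), "eye" and "attitude" of the camera in the world; the wrist camera has in their place "hand_eye" (4x4, takes a point from camera to tool coordinates, whose origin is the TCP and whose axes are the flange's). Camera axes: x right, y down, z forward; pixel columns grow to the right and rows downward; lengths in m; the calibration is good to about 2 mm. A picture is of the moment at which its call begins: read the wrist's pose just before it. camera_model takes no time and is no camera call.
- env.job_done(): hands the job in; it is judged then, once.
Trained networks look in the newest picture that a camera, given by its name, has taken for a name from the list of things; names that differ only in an ending like _2 or _b are one class to them, and where a whole thing is asked for, a point or a joint stands for the part that bears it (a point fixed in the world has none). Each returns a list of dicts, best first, with "p" (0 to 1); they miss things now and then, are a little off and sometimes report something else, mostly with a low value. They report only what shows in the picture. A call takes as long as a camera call. They do not tell look-alikes from the thing itself.
- search_frame(camera, name): "box" ([centre column, centre row, width, height] in pixels, round what is visible of it).
- spot_point(camera, name): "centre" ([column, row] in pixels: a listed point, or the origin of a listed thing).
The state is a dict: "t": time; "joint_pos": joint angles; "qd": joint speeds; "tau": joint torques, N m; "ee_pos": TCP position; "orientation": TCP orientation; "wrist_force": force on the tool from outside, world axes, zero at the start; "torque": the same for the moment, N m; "width": finger opening in m; "finger_force": force on a finger pad.
Only numpy, scipy, OpenCV 4.12 (cv2) and the standard library are available. Lean on these libraries where they do the work, as an engineer would, in place of code of your own. Each camera call takes 0.05 s, during which the arm holds its last target. There are 200 camera calls.

### The job

Put the loose lid with the grip bar onto the neck of the olive oil pot and screw it down clockwise until it is snug on its rubber seal: stop when the turning torque has clearly risen, and do not overtighten or force it. Let go and leave the lid on, and do not knock over the bottle or the jar.

Things in the scene. Friction and masses are not known exactly. Their poses are not given: they have to be found in the camera images.
- lid_center (a point): centre of the loose oil-pot lid, half-way up (27.5 mm above its lower edge, 27.5 mm below the top of its grip bar). Aluminium, about 0.16 kg: a ribbed round cap 64 mm across and 23 mm tall with a straight upright grip bar across its top. It starts right way up on the bench. Axes: x along the bar, z up
- lid_bar (a point): centre of the lid's grip bar (11.5 mm above lid_center), which is 46 mm long (along x), 14 mm thick and 32 mm tall above the cap. Pinch it by its flat sides from above. Pinched, it gives a little under load, so the lid may turn less than the hand
- lid_edge (a point): centre of the lid's open lower edge (27.5 mm below lid_center). The skirt is 18 mm deep, 58 mm inside. Two inward lugs, one under each end of the bar, are 5 mm wide, 5 mm tall, 1.5 to 6.5 mm above this edge, 47 mm between their tips. The lid is the same after half a turn
- pot: olive cast oil pot bolted to the bench, body 116 mm across, origin at the centre of its underside on the neck's axis, z up. A steel neck 44 mm across stands on it, rim 100 mm above the bench, 24 mm above the shoulder. A small brass drain plug points to its +y, a brass sight strip to its -x
- neck (a point): centre of the neck's rim, axes as the pot. A black rubber seal ring, 42 mm across, stands 1.1 to 4.9 mm proud of the rim; how far differs each time and is not measured. Lowered with its lugs in the gaps, the lid drops until it rests on the seal: lid_center 10 to 14.5 mm above this point. If its lugs land on the hooks it stays about 10 mm higher
- gap (a point): middle of one of the two gaps in the neck's collar where a lug goes down: 25 mm from the axis along the pot's +x, 6 mm below the rim; the other lies opposite (-x). Put the lid on with its bar along the pot's x, either way round (0.1 rad clockwise to 0.9 rad anticlockwise of that also fits, seen from above)
- collar: steel screw collar on the neck, 54 mm across, origin on the axis at the pot's foot. Turned clockwise from the x line the lid is free (under 0.05 N m) for 0.45 rad; its lugs then pass under two hooks, meet stops, and lid and collar screw down together, 6 mm per rad, at a steady 0.2 to 0.3 N m. Somewhere 0.5 to 1.35 rad from the x line it bites the seal and the torque climbs
- snug (a point): on the neck's axis, 10 mm above the rim, about where the inside of the tightened lid ends; only a mark. From the bite on, torque climbs about 2 N m per rad. Snug is about 0.43 N m (0.35 to 0.5 will do), some 0.2 N m above the steady running torque and reached about 0.1 rad after the bite; 0.6 N m is too tight. The screw holds where it is left and does not spring back
- oil_bottle: amber oil bottle, 150 mm tall, 56 mm across, standing on the bench near the back, origin at the centre of its underside; a bystander
- paste_jar: glass jar with a closed steel cap, 70 mm tall, 60 mm across, standing on the bench near the back, origin at the centre of its underside; a bystander
Things that resemble listed ones, but are neither listed nor needed, are in the scene too. Leave any red look-alike of the pot alone. Leave any pink look-alike of the part that bears lid_center alone.

How it is judged:
By the outcome, as a careful person would: the job done as asked, in the order asked, and still so for the second after the job is handed in, with the robot touching nothing.
It also fails if it takes over 70 s, if anything falls off the work surface, if the arm or the gripper's body presses on something with over 40 N, if the wrist force passes 120 N, or if a joint passes its speed limit or range.

## Working session

There is one attempt and no reset: what is moved stays moved. The work goes in short steps, Python scripts to look and compute and a tool call to move; the robot and the scene stay as the last step left them, time stands still between calls to the robot, and variables do not carry over. Pictures are saved under pics/ and viewed, at most 10 in all, crops included, and the job is handed in when it is done.

Besides the shell and the picture viewer there is one more tool, called after "Request:" as name(argument=value, ...) on one line, values as JSON. send_rows: Moves the arm, as the interface text tells. Its arguments: {"type":"object","properties":{"motion":{"type":"string"},"fingers":{"type":"number"},"force":{"type":"number"}},"required":["motion"]}

```bash
mkdir -p pics
cat > h.py <<'E'
import numpy as np, cv2
from scipy.spatial.transform import Rotation as R
from plant import env, read_camera, camera_model, search_frame, spot_point
def pose(cam, st=None):
    m=camera_model(cam); K=np.array(m["intrinsics"])
    if cam=="wrist":
        T=np.eye(4); T[:3,:3]=R.from_rotvec(st["orientation"]).as_matrix(); T[:3,3]=st["ee_pos"]
        T=T@np.array(m["hand_eye"])
    else:
        T=np.eye(4); a=np.array(m["attitude"]); T[:3,3]=m["eye"]
        T[:3,:3]=a if a.shape==(3,3) else R.from_rotvec(a).as_matrix()
    return K,T
def at_z(K,T,px,z):
    d=T[:3,:3]@np.linalg.solve(K,[px[0],px[1],1]); return T[:3,3]+d*(z-T[2,3])/d[2]
def at_d(K,T,px,d):
    return T[:3,3]+T[:3,:3]@(np.linalg.solve(K,[px[0],px[1],1])*d)
def proj(K,T,p):
    q=K@(T[:3,:3].T@(np.array(p)-T[:3,3])); return q[:2]/q[2]
E
python3 - <<'E'
from h import *
print(env.read_state()); print({k:np.array(v).round(3).tolist() for k,v in camera_model("scene").items()})
ims=[]
for c in ["scene","side"]:
    im,d=read_camera(c); K,T=pose(c); cv2.imwrite(f"pics/{c}0.png",im)
    for n in ["lid_center","neck","gap","pot","lid_bar","oil_bottle","paste_jar"]:
        for r in spot_point(c,n)[:3]:
            u,v=r["centre"]; dd=d[int(v),int(u)]
            print(c,n,round(r["p"],2),np.round([u,v]),at_d(K,T,(u,v),dd).round(3), at_z(K,T,(u,v),{"lid_center":.0275,"neck":.1,"gap":.094,"lid_bar":.039}.get(n,0)).round(3))
E
```

```text
{'t': 0.0, 'joint_pos': array([-1.38898910e+00,  5.33445522e-02,  1.61428200e+00, -4.15804388e-05,
        1.47598331e+00, -1.18991290e-01]), 'qd': array([-0.00043643,  0.00017498,  0.00116193,  0.00052157,  0.0007935 ,
        0.00030124]), 'tau': array([-1.36506169e-03, -3.93677938e+01, -3.70177209e+01, -2.31283093e-04,
        6.94130940e-03,  6.93903985e-06]), 'ee_pos': array([ 0.18506712, -0.59636819,  0.24907777]), 'orientation': array([-3.10413516e+00, -4.70418202e-01,  1.64381027e-04]), 'wrist_force': array([ 0.03210413, -1.13551279, -1.03047041]), 'torque': array([0.00133879, 0.01947245, 0.02163811]), 'finger_force': 0.0, 'width': 0.08525846564066487}
{'intrinsics': [[534.539, 0.0, 280.109], [0.0, 534.539, 214.52], [0.0, 0.0, 1.0]], 'eye': [0.882, -0.343, 0.906], 'attitude': [-2.447, -0.919, 0.279]}
scene lid_center 0.74 [320. 213.] [0.579 0.098 0.054] [0.57  0.112 0.027]
scene lid_center 0.7 [348. 171.] [0.558 0.209 0.053] [0.548 0.225 0.027]
scene neck 0.64 [126. 217.] [ 0.334 -0.157  0.091] [ 0.339 -0.159  0.1  ]
scene neck 0.55 [195. 271.] [ 0.505 -0.149  0.09 ] [ 0.51  
[... 838 characters left out ...]
09. 274.] [ 0.521 -0.136  0.09 ] [ 0.517 -0.142  0.1  ]
side neck 0.7 [209. 327.] [ 0.347 -0.163  0.094] [ 0.346 -0.167  0.1  ]
side gap 0.89 [320. 272.] [ 0.548 -0.126  0.069] [ 0.536 -0.143  0.094]
side gap 0.78 [225. 327.] [ 0.37  -0.161  0.076] [ 0.368 -0.172  0.094]
side pot 0.67 [308. 312.] [ 0.494 -0.186  0.07 ] [ 0.518 -0.147  0.   ]
side pot 0.64 [217. 359.] [ 0.344 -0.201  0.072] [ 0.349 -0.162  0.   ]
side lid_bar 0.79 [247. 176.] [0.546 0.21  0.041] [0.547 0.212 0.039]
side lid_bar 0.78 [275. 199.] [0.567 0.099 0.049] [0.572 0.11  0.039]
side oil_bottle 0.82 [342. 211.] [0.684 0.018 0.038] [0.71  0.053 0.   ]
side paste_jar 0.98 [318. 174.] [0.711 0.172 0.02 ] [0.725 0.195 0.   ]
```

View pics/scene0.png

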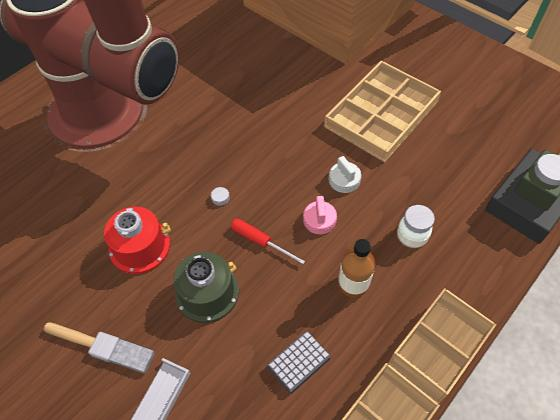

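View pics/side0.png

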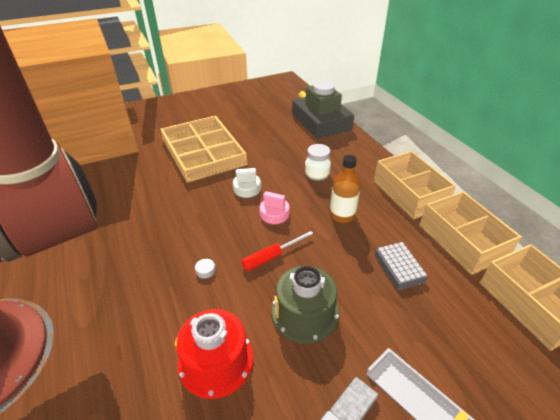

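The steel lid is at scene pixel (345,175), the pink look-alike at (320,215). The olive pot's neck is at (200,268) with its drain plug at (233,267). I'll move over the pot first for a wrist view.

Request:
send_rows(motion="150 205 30 0;150 205 30 0;150 205 30 0;150 205 30 0;150 205 30 0")

```text
t: 1.3
ee_pos: [0.3326, -0.3949, 0.28]
orientation: [3.106, 0.47, 0.001]
wrist_force: [0.5, 0.6, 0.4]
width: 0.0853
finger_force: 0.0
```

Request:
send_rows(motion="150 205 20 0;150 205 20 0;150 205 20 0;150 205 20 0;150 205 20 0")

```text
t: 1.8
ee_pos: [0.4798, -0.1935, 0.2998]
orientation: [3.105, 0.471, 0.001]
wrist_force: [0.3, 0.1, -0.3]
width: 0.0856
finger_force: 0.0
```

Run:
```python
from h import *
s=env.read_state(); print(s['t'],s['ee_pos'],s['orientation']); print(np.array(camera_model("wrist")["hand_eye"]).round(3)); K,T=pose("wrist",s)
for n,p in dict(pot=[.517,-.142,.1],lid=[.547,.22,.04]).items(): print(n,proj(K,T,p))
print(T.round(3))
```

```text
1.8 [ 0.47982169 -0.19354903  0.29979259] [3.10539350e+00 4.70608236e-01 1.26942364e-03]
[[-0.001 -0.952 -0.307  0.079]
 [ 1.    -0.001  0.     0.001]
 [-0.001 -0.307  0.952 -0.123]
 [ 0.     0.     0.     1.   ]]
pot [242.29480027 143.13812921]
lid [-61.18426479  12.77343437]
[[ 0.296 -0.909 -0.292  0.555]
 [-0.955 -0.281 -0.092 -0.171]
 [ 0.001  0.307 -0.952  0.423]
 [ 0.     0.     0.     1.   ]]
```

Run:
```python
from h import *
s=env.read_state(); K,T=pose("wrist",s); im,d=read_camera("wrist"); cv2.imwrite("pics/w1.png",im); np.save("d1.npy",d)
for n,z in dict(neck=.1,gap=.094,pot=0,collar=0).items():
    for r in spot_point("wrist",n)[:3]: print(n,round(r["p"],2),np.round(r["centre"]),at_z(K,T,r["centre"],z).round(4))
# point cloud : rim points
v,u=np.mgrid[:420,:560]; P=T[:3,3]+np.stack([(u-K[0,2])/K[0,0]*d,(v-K[1,2])/K[1,1]*d,d],-1)@T[:3,:3].T
P=P[(d>0)]; near=np.hypot(P[:,0]-.517,P[:,1]+.142)<.05
Q=P[near]; h,e=np.histogram(Q[:,2],np.arange(.06,.12,.002)); print(dict(zip(e.round(3),h)))
```

```text
neck 0.85 [222. 288.] [ 0.3405 -0.1641  0.1   ]
neck 0.68 [244. 149.] [ 0.5113 -0.145   0.1   ]
gap 0.78 [239. 268.] [ 0.3698 -0.1769  0.094 ]
gap 0.58 [255. 127.] [ 0.5362 -0.1501  0.094 ]
pot 0.85 [255. 143.] [ 0.5106 -0.1498  0.    ]
pot 0.72 [234. 252.] [ 0.3416 -0.1637  0.    ]
collar 0.85 [236. 254.] [ 0.3391 -0.1676  0.    ]
collar 0.6 [252. 142.] [ 0.5101 -0.145   0.    ]
{np.float64(0.06): np.int64(0), np.float64(0.062): np.int64(0), np.float64(0.064): np.int64(30), np.float64(0.066): np.int64(199), np.float64(0.068): np.int64(1576), np.float64(0.07): np.int64(1017), np.float64(0.072): np.int64(710), np.float64(0.074): np.int64(308), np.float64(0.076): np.int64(16), np.float64(0.078): np.int64(0), np.float64(0.08): np.int64(0), np.float64(0.082): np.int64(4), np.float64(0.084): np.int64(6), np.float64(0.086): np.int64(1), np.float64(0.088): np.int64(24), np.float64(0.09): np.int64(485), np.float64(0.092): np.int64(180), np.float64(0.094): np.int64(84), np.float64(0.096): np.int64(207), np.float64(0.098): np.int64(88), np.float64(0.1): np.int64(372), np.float64(0.102): np.int64(110), np.float64(0.104): np.int64(0), np.float64(0.106): np.int64(0), np.float64(0.108): np.int64(0), np.float64(0.11): np.int64(0), np.float64(0.112): np.int64(0), np.float64(0.114): np.int64(0), np.float64(0.116): np.int64(0)}
```

View pics/w1.png

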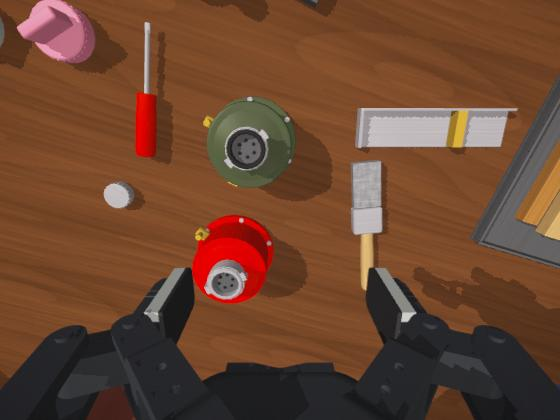

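Request:
send_rows(motion="50 190 10 0;50 190 10 0;50 190 10 0;50 190 10 0;50 190 10 0")

```text
t: 2.55
ee_pos: [0.5294, -0.0027, 0.3095]
orientation: [-3.104, -0.476, -0.001]
wrist_force: [-0.3, -0.2, -0.2]
width: 0.0858
finger_force: 0.0
```

Request:
send_rows(motion="-60 210 0 0;-60 210 0 0;-60 210 0 0;-60 210 0 0;-60 210 0 0")

```text
t: 3.05
ee_pos: [0.4681, 0.2057, 0.3091]
orientation: [-3.105, -0.471, 0.0]
wrist_force: [0.6, -1.2, -0.9]
width: 0.0854
finger_force: 0.0
```

The olive pot's neck is at about (246,148), its plug at (208,122), and its sight strip at (233,184). Now the lid.

Run:
```python
from h import *
s=env.read_state(); K,T=pose("wrist",s); im,d=read_camera("wrist"); cv2.imwrite("pics/w2.png",im); np.save("d2.npy",d); print(s['ee_pos'])
for n,z in dict(lid_center=.0275,lid_bar=.039,lid_edge=0).items():
    for r in spot_point("wrist",n)[:3]: print(n,round(r["p"],2),np.round(r["centre"]),at_z(K,T,r["centre"],z).round(4))
v,u=np.mgrid[:420,:560]; P=T[:3,3]+np.stack([(u-K[0,2])/K[0,0]*d,(v-K[1,2])/K[1,1]*d,d],-1)@T[:3,:3].T
near=(d>0)&(np.hypot(P[...,0]-.547,P[...,1]-.22)<.045)
Z=P[...,2]; h,e=np.histogram(Z[near],np.arange(-.005,.07,.003)); print(list(zip(e.round(3).tolist(),h.tolist())))
top=near&(Z>.05); q=P[top][:,:2]; print("bar",q.mean(0),cv2.minAreaRect((q*1000).astype(np.float32)), np.median(Z[top]))
cap=near&(Z>.017)&(Z<.05); q=P[cap][:,:2]; print("cap",cv2.minEnclosingCircle((q*1000).astype(np.float32)))
# pot from w1
s1=dict(ee_pos=[0.47982169,-0.19354903,0.29979259],orientation=[3.10539350e+00,4.70608236e-01,1.26942364e-03])
d=np.load("d1.npy");K,T=pose("wrist",s1)
P=T[:3,3]+np.stack([(u-K[0,2])/K[0,0]*d,(v-K[1,2])/K[1,1]*d,d],-1)@T[:3,:3].T
m=(d>0)&(np.hypot(P[...,0]-.514,P[...,1]+.145)<.034)&(P[...,2]>.086); q=P[m][:,:2]
print("collar",cv2.minEnclosingCircle((q*1000).astype(np.float32)),cv2.minAreaRect((q*1000).astype(np.float32)))
print("plug",P[122,208],"strip",P[184,233],at_z(K,T,(246,148),.1))
im=cv2.imread("pics/w1.png")[85:205,185:315]; im2=cv2.imread("pics/w2.png")
cv2.imwrite("pics/c1.png",cv2.resize(im,None,fx=5,fy=5,interpolation=cv2.INTER_CUBIC)[:600])
```

```text
[0.46810568 0.20566776 0.30911831]
lid_center 0.89 [373. 121.] [0.5727 0.111  0.0275]
lid_center 0.83 [291. 116.] [0.5471 0.214  0.0275]
lid_bar 0.77 [288. 118.] [0.5434 0.2172 0.039 ]
lid_bar 0.7 [376. 126.] [0.5674 0.1078 0.039 ]
lid_edge 0.96 [367. 123.] [0.5697 0.1094 0.    ]
[(-0.005, 113), (-0.002, 1423), (0.001, 32), (0.004, 0), (0.007, 0), (0.01, 0), (0.013, 3), (0.016, 31), (0.019, 628), (0.022, 849), (0.025, 1), (0.028, 1), (0.031, 0), (0.034, 1), (0.037, 0), (0.04, 1), (0.043, 1), (0.046, 1), (0.049, 24), (0.052, 377), (0.055, 48), (0.058, 0), (0.061, 0), (0.064, 0), (0.067, 0)]
bar [0.54685942 0.21706355] ((546.49365234375, 217.05902099609375), (13.946887969970703, 45.825050354003906), 71.70496368408203) 0.053882221341436054
cap ((546.49267578125, 217.0509490966797), 32.39908218383789)
collar ((509.181640625, -151.13314819335938), 28.425949096679688) ((507.9106750488281, -147.67236328125), (54.937557220458984, 45.273193359375), 11.054598808288574)
plug [ 0.5221603  -0.09051269  0.04256112] strip [ 0.46139669 -0.14033879  0.06107916] [ 0.51329117 -0.14705298  0.1       ]
```

View pics/w2.png

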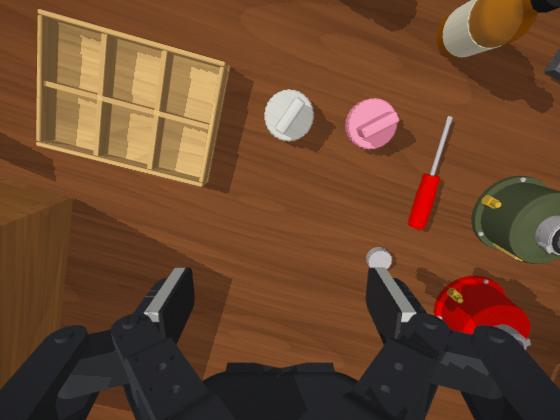

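View pics/c1.png

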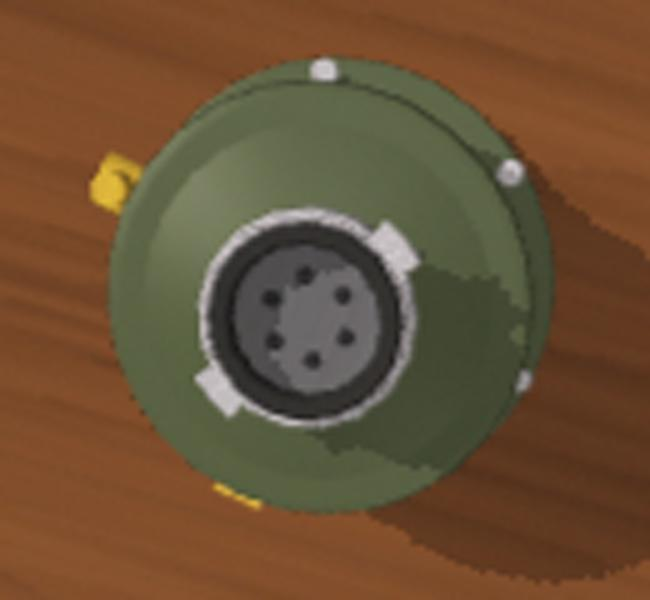

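Measured values:
- **Lid:** centre (0.5465, 0.217), bar at -18.3° (heights 54/22 mm agree with the spec).
- **Pot:** axis about (0.512, -0.147), x line about -8.5°, from the plug and strip.

I'll use the half-turned grasp, so the tool turns +2.52 rad and joint 6 has room to turn clockwise.

Request:
send_rows(motion="72 4 -50 0.6;72 4 -100 0.6;72 4 -100 0.6;72 4 -100 0.6;72 4 -100 0.6", fingers=55, force=60)

```text
t: 3.75
ee_pos: [0.5413, 0.2059, 0.2074]
orientation: [-2.831, -1.362, 0.005]
wrist_force: [-0.4, 0.3, 0.8]
width: 0.0551
finger_force: 0.0
```

Request:
send_rows(motion="0 0 0 0.65;0 0 0 0.65;0 0 0 0.65;0 0 0 0.65;0 0 0 0.65")

```text
t: 4.25
ee_pos: [0.542, 0.2071, 0.2108]
orientation: [2.245, 2.196, 0.003]
wrist_force: [0.6, 0.8, 0.1]
width: 0.0552
finger_force: 0.0
```

Request:
send_rows(motion="0 0 0 0.65;0 0 0 0.65;0 0 0 0.65;0 0 0 0.65;0 0 0 0.65")

```text
t: 4.75
ee_pos: [0.542, 0.2071, 0.2108]
orientation: [1.426, 2.797, 0.002]
wrist_force: [0.2, -0.1, 0.1]
width: 0.055
finger_force: 0.0
```

Request:
send_rows(motion="0 0 0 0.62;0 0 0 0.62;0 0 0 0.62;0 0 0 0.62;0 0 0 0.62")

```text
t: 5.25
ee_pos: [0.5419, 0.2073, 0.2106]
orientation: [0.508, 3.098, 0.001]
wrist_force: [0.1, -0.4, 0.3]
width: 0.0549
finger_force: 0.0
```

```bash
cat >> h.py <<'E'
def st():
    s=env.read_state(); M=R.from_rotvec(s["orientation"]).as_matrix()
    print("t",s['t'],"p",s['ee_pos'].round(4),"toolx deg",round(np.degrees(np.arctan2(M[1,0],M[0,0])),2),"tilt",M[2,:2].round(4),"F",s['wrist_force'].round(2),"M",s['torque'].round(3),"w",round(s['width'],4),"ff",round(s['finger_force'],1),"q6",round(s['joint_pos'][5],3))
    return s
def cloud(K,T,d):
    v,u=np.mgrid[:420,:560]; return T[:3,3]+np.stack([(u-K[0,2])/K[0,0]*d,(v-K[1,2])/K[1,1]*d,d],-1)@T[:3,:3].T
E
python3 - <<'E'
from h import *
s=st(); K,T=pose("wrist",s); im,d=read_camera("wrist"); P=cloud(K,T,d); Z=P[...,2]
near=(d>0)&(np.hypot(P[...,0]-.547,P[...,1]-.217)<.04)
for m in (near&(Z>.045)&(Z<.06),near&(Z>.017)&(Z<.03)):
    print(m.sum(),cv2.minAreaRect((P[m][:,:2]*1000).astype(np.float32)),cv2.minEnclosingCircle((P[m][:,:2]*1000).astype(np.float32)),np.median(Z[m]))
cv2.imwrite("pics/w3.png",im); print(proj(K,T,[.5465,.217,.055]))
E
```

```text
t 5.25 p [0.5419 0.2073 0.2106] toolx deg 161.39 tilt [-0.0021  0.001 ] F [ 0.12 -0.44  0.34] M [ 0.027 -0.051  0.018] w 0.0549 ff 0.0 q6 -1.009
660 ((545.5020751953125, 217.0572967529297), (13.661152839660645, 45.27507019042969), 71.59233856201172) ((545.7386474609375, 217.19381713867188), 22.95697021484375) 0.054004438207233246
2037 ((545.0013427734375, 216.9576873779297), (64.13390350341797, 62.41832733154297), 70.38826751708984) ((545.8583374023438, 216.7222900390625), 32.3046875) 0.022302755149959663
[291.36361751 200.68797426]
```

Request:
send_rows(motion="4 10 -50 0;4 10 -100 0;4 10 -125 0;4 10 -125 0;4 10 -125 0")

```text
t: 5.8
ee_pos: [0.5456, 0.2182, 0.0851]
orientation: [0.506, 3.1, 0.0]
wrist_force: [0.2, 0.2, 1.0]
width: 0.055
finger_force: 0.0
```

Run:
```python
from h import *
st()
```

```text
t 5.8 p [0.5456 0.2182 0.0851] toolx deg 161.45 tilt [-0.0006  0.0003] F [0.2  0.18 1.01] M [0.033 0.001 0.025] w 0.055 ff 0.0 q6 -0.993
```

Request:
send_rows(motion="0 -1 -20 0;0 -1 -39 0;0 -1 -39 0;0 -1 -39 0")

```text
t: 6.2
ee_pos: [0.5466, 0.2178, 0.0478]
orientation: [0.503, 3.098, 0.002]
wrist_force: [-0.1, -0.3, 0.0]
width: 0.0549
finger_force: 0.0
```

Request:
send_rows(motion="0 0 0 0;0 0 0 0;0 0 0 0;0 0 0 0;0 0 0 0", fingers=0, force=70)

```text
t: 6.7
ee_pos: [0.546, 0.2179, 0.0467]
orientation: [0.501, 3.099, 0.001]
wrist_force: [-0.3, 0.6, 5.6]
width: 0.0129
finger_force: 69.6
```

Request:
send_rows(motion="0 0 0 0;0 0 0 0;0 0 0 0;0 0 0 0;0 0 0 0")

```text
t: 7.2
ee_pos: [0.546, 0.2179, 0.0467]
orientation: [0.501, 3.099, 0.001]
wrist_force: [-0.8, -0.3, 6.1]
width: 0.0127
finger_force: 69.6
```

Run:
```python
from h import *
st()
```

```text
t 7.2 p [0.546  0.2179 0.0467] toolx deg 161.62 tilt [-0.0019  0.0012] F [-0.82 -0.35  6.06] M [-0.033  0.118  0.017] w 0.0127 ff 69.6 q6 -0.997
```

Request:
send_rows(motion="0 0 30 0;0 0 80 0;0 0 120 0;0 0 160 0;0 0 200 0")

```text
t: 7.7
ee_pos: [0.5442, 0.2175, 0.246]
orientation: [-0.502, -3.1, 0.001]
wrist_force: [0.8, -0.1, -0.3]
width: 0.0124
finger_force: 68.7
```

Request:
send_rows(motion="8 -40 0 0.1;16 -80 0 0.2;24 -120 0 0.3;32 -160 0 0.4;34 -200 0 0.47")

```text
t: 8.2
ee_pos: [0.5788, 0.016, 0.2443]
orientation: [0.239, -3.131, -0.0]
wrist_force: [-0.0, -0.5, -1.3]
width: 0.0132
finger_force: 68.7
```

Request:
send_rows(motion="0 -40 0 0;0 -80 0 0;0 -120 0 0;0 -155 0 0;0 -155 0 0")

```text
t: 8.7
ee_pos: [0.5782, -0.1411, 0.2442]
orientation: [0.226, -3.132, 0.001]
wrist_force: [-0.3, 0.7, -1.0]
width: 0.0124
finger_force: 68.8
```

Request:
send_rows(motion="0 0 0 0;0 0 0 0")

```text
t: 8.9
ee_pos: [0.5787, -0.1365, 0.2446]
orientation: [0.235, -3.132, -0.001]
wrist_force: [0.2, -0.4, -1.5]
width: 0.0129
finger_force: 68.8
```

Run:
```python
from h import *
s=st(); K,T=pose("wrist",s); im,d=read_camera("wrist"); cv2.imwrite("pics/w4.png",im); np.save("d4.npy",d); P=cloud(K,T,d); Z=P[...,2]
print(proj(K,T,[.512,-.147,.1]))
for n,z in dict(neck=.1,gap=.094).items():
    for r in spot_point("wrist",n)[:3]: print(n,round(r["p"],2),np.round(r["centre"]),at_z(K,T,r["centre"],z).round(4))
near=(d>0)&(np.hypot(P[...,0]-.512,P[...,1]+.147)<.034)&(Z>.085)
h,e=np.histogram(Z[near],np.arange(.085,.112,.0015)); print(list(zip(e.round(4).tolist(),h.tolist())))
c=proj(K,T,[.512,-.147,.1]).astype(int); y0,x0=max(c[1]-75,0),max(c[0]-90,0); print(x0,y0)
cv2.imwrite("pics/c4.png",cv2.resize(im[y0:y0+150,x0:x0+180],None,fx=4,fy=4,interpolation=cv2.INTER_CUBIC))
```

```text
t 8.9 p [ 0.5787 -0.1365  0.2446] toolx deg -171.41 tilt [0.0009 0.001 ] F [ 0.21 -0.37 -1.48] M [ 0.07   0.014 -0.006] w 0.0129 ff 68.8 q6 -2.078
[280.12189716 128.31635479]
neck 0.84 [278. 131.] [ 0.5146 -0.1485  0.1   ]
gap 0.74 [270. 156.] [ 0.5374 -0.1525  0.094 ]
[(0.085, 1), (0.0865, 0), (0.088, 3), (0.0895, 176), (0.091, 776), (0.0925, 111), (0.094, 38), (0.0955, 233), (0.097, 197), (0.0985, 66), (0.1, 417), (0.1015, 340), (0.103, 9), (0.1045, 0), (0.106, 0), (0.1075, 0), (0.109, 0)]
190 53
```

View pics/w4.png

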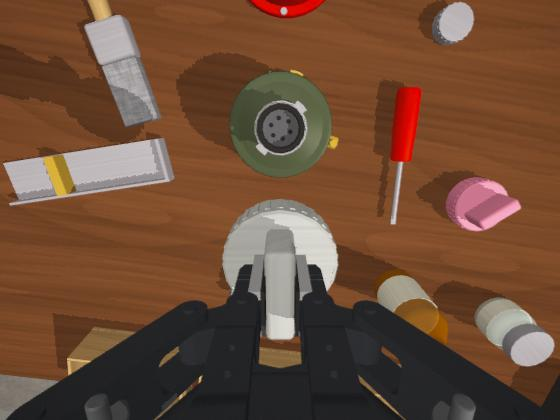

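View pics/c4.png

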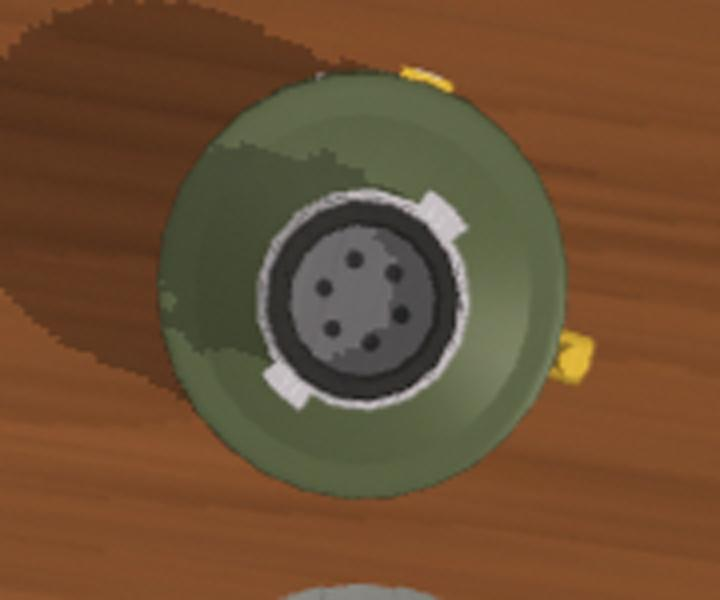

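Run:
```python
from h import *
s=dict(ee_pos=[0.5787,-0.1365,0.2446],orientation=env.read_state()["orientation"]); K,T=pose("wrist",s); st()
im=cv2.imread("pics/w4.png"); d=np.load("d4.npy"); P=cloud(K,T,d); Z=P[...,2]
f=lambda x,y:(x/4+190,y/4+53)
for n,(x,y) in dict(hookA=(441,217),hookB=(290,385),plug=(575,357),strip=(427,78)).items():
    u,v=np.array(f(x,y)).round().astype(int); print(n,P[v,u].round(4))
# dark ring: seal
g=im.max(2); near=(d>0)&(np.hypot(P[...,0]-.513,P[...,1]+.147)<.0235)&(Z>.094)&(g<75)
n_,lab,stt,cen=cv2.connectedComponentsWithStats(near.astype(np.uint8)); k=1+stt[1:,4].argmax()
c=max(cv2.findContours((lab==k).astype(np.uint8),0,1)[0],key=len); e=cv2.fitEllipse(c); print("seal ellipse",e, np.median(Z[lab==k]))
for z in(.1,.102,.104): print(z,at_z(K,T,e[0],z).round(4))
w=max(cv2.findContours(((d>0)&(np.hypot(P[...,0]-.513,P[...,1]+.147)<.08)&(Z>.02)).astype(np.uint8),0,1)[0],key=len)
# collar top flange circle fit of points 0.088..0.0935
m=(d>0)&(np.hypot(P[...,0]-.513,P[...,1]+.147)<.034)&(Z>.0885)&(Z<.094); q=P[m]; print("low",m.sum(),q.mean(0),cv2.minEnclosingCircle((q[:,:2]*1000).astype(np.float32)))
m=(d>0)&(np.hypot(P[...,0]-.513,P[...,1]+.147)<.034)&(Z>.0995); q=P[m]; print("top",m.sum(),q.mean(0),cv2.minEnclosingCircle((q[:,:2]*1000).astype(np.float32)),np.median(Z[m]))
# lid pose in hand
lm=(d>0)&(np.hypot(P[...,0]-.5787,P[...,1]+.1365)<.04)&(Z>.19)&(Z<.232); q=P[lm]; h,ee=np.histogram(q[:,2],np.arange(.19,.26,.003)); print(list(zip(ee.round(3).tolist(),h.tolist())))
```

```text
t 9.05 p [ 0.579  -0.1362  0.2451] toolx deg -171.36 tilt [0.0002 0.0003] F [-1.51 -0.3  -1.36] M [ 0.003 -0.041  0.04 ] w 0.0128 ff 68.8 q6 -2.078
hookA [ 0.4924 -0.133   0.0963]
hookB [ 0.5322 -0.1604  0.0973]
plug [ 0.5199 -0.0881  0.0421]
strip [ 0.4613 -0.1389  0.0607]
seal ellipse ((280.1097412109375, 127.74092102050781), (46.46289825439453, 48.46418380737305), 2.6571309566497803) 0.10133954431727582
0.1 [ 0.5117 -0.1473  0.1   ]
0.102 [ 0.5116 -0.1473  0.102 ]
0.104 [ 0.5115 -0.1473  0.104 ]
low 1066 [ 0.51188361 -0.14723463  0.0916026 ] ((513.3045654296875, -148.32398986816406), 23.59598159790039)
top 798 [ 0.51172177 -0.14720639  0.10257119] ((518.8104858398438, -144.49163818359375), 27.99068260192871) 0.10136746297472665
[(0.19, 0), (0.193, 1), (0.196, 30), (0.199, 104), (0.202, 131), (0.205, 125), (0.208, 144), (0.211, 156), (0.214, 265), (0.217, 1921), (0.22, 2443), (0.223, 55), (0.226, 60), (0.229, 141), (0.232, 0), (0.235, 0), (0.238, 0), (0.241, 0), (0.244, 0), (0.247, 0), (0.25, 0), (0.253, 0), (0.256, 0)]
```

Neck is at (0.5118, -0.1472) from two opposite views, which agree within 0.5 mm. The pot's x line is at about -9°, and the bar is at +8.6°, which is 0.31 rad anticlockwise and inside the gap window.

Request:
send_rows(motion="-35 -5 0 0;-67 -11 0 0;-67 -11 -30 0;-67 -11 -60 0;-67 -11 -83 0")

```text
t: 9.55
ee_pos: [0.5114, -0.1474, 0.1609]
orientation: [0.236, -3.132, -0.001]
wrist_force: [-0.0, -0.1, -1.6]
width: 0.0126
finger_force: 68.8
```

Request:
send_rows(motion="0 0 0 0;0 0 0 0;0 0 0 0")

```text
t: 9.85
ee_pos: [0.5132, -0.1486, 0.1643]
orientation: [-0.235, 3.13, -0.002]
wrist_force: [-0.3, 0.7, -1.0]
width: 0.0131
finger_force: 68.8
```

Run:
```python
from h import *
st()
im,d=read_camera("side"); K,T=pose("side"); c=proj(K,T,[.512,-.147,.11]).astype(int); print(c)
cv2.imwrite("pics/s5.png",cv2.resize(im[c[1]-70:c[1]+70,c[0]-90:c[0]+90],None,fx=4,fy=4,interpolation=cv2.INTER_CUBIC))
```

```text
t 9.85 p [ 0.5132 -0.1486  0.1643] toolx deg -171.41 tilt [-0.0027 -0.0017] F [-0.27  0.66 -1.03] M [ 0.042 -0.045 -0.011] w 0.0131 ff 68.8 q6 -2.142
[307 272]
```

View pics/s5.png

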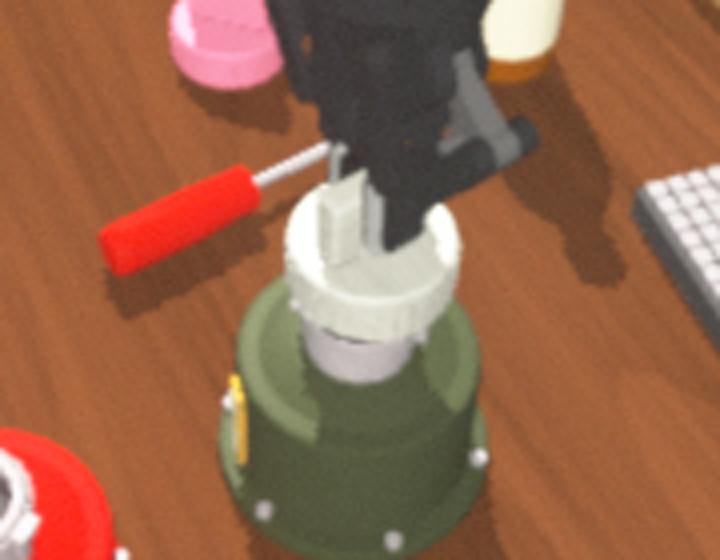

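The lid hangs straight above the neck with its bar upright. I'll correct by 1 mm and lower slowly.

Request:
send_rows(motion="-1 1 -8 0;-1 1 -12 0;-1 1 -16 0;-1 1 -20 0;-1 1 -20 0")

```text
t: 10.4
ee_pos: [0.5104, -0.1472, 0.1412]
orientation: [0.234, -3.131, -0.001]
wrist_force: [-0.3, 0.4, -0.9]
width: 0.0128
finger_force: 68.8
```

Request:
send_rows(motion="0 0 0 0;0 0 0 0")

```text
t: 10.6
ee_pos: [0.5111, -0.1475, 0.1424]
orientation: [-0.234, 3.133, -0.0]
wrist_force: [0.5, 0.4, -1.3]
width: 0.0129
finger_force: 68.8
```

Run:
```python
from h import *
st()
```

```text
t 10.6 p [ 0.5111 -0.1475  0.1424] toolx deg -171.45 tilt [-0.0002 -0.0002] F [ 0.49  0.41 -1.26] M [-0.028  0.026  0.011] w 0.0129 ff 68.8 q6 -2.141
```

Request:
send_rows(motion="0.5 0 -2 0;0.5 0 -4 0;0.5 0 -5 0;0.5 0 -5 0")

```text
t: 11.0
ee_pos: [0.5113, -0.1473, 0.1369]
orientation: [0.234, -3.132, -0.0]
wrist_force: [0.1, -0.2, -0.7]
width: 0.0128
finger_force: 68.8
```

Request:
send_rows(motion="0 0 -1 0;0 0 -2 0;0 0 -3 0;0 0 -3 0")

```text
t: 11.4
ee_pos: [0.5113, -0.1474, 0.134]
orientation: [0.234, -3.133, -0.0]
wrist_force: [0.1, 0.3, -0.7]
width: 0.0128
finger_force: 68.8
```

Request:
send_rows(motion="0 0 -1 0;0 0 -2 0;0 0 -2 0;0 0 -2 0")

```text
t: 11.8
ee_pos: [0.5114, -0.1474, 0.1322]
orientation: [0.234, -3.133, 0.0]
wrist_force: [-0.4, -0.2, -2.1]
width: 0.0125
finger_force: 68.8
```

Run:
```python
from h import *
st()
```

```text
t 11.8 p [ 0.5114 -0.1474  0.1322] toolx deg -171.45 tilt [ 0. -0.] F [-0.38 -0.18 -2.13] M [0.015 0.011 0.02 ] w 0.0125 ff 68.8 q6 -2.14
```

Request:
send_rows(motion="0 0 -0.5 0;0 0 -1 0;0 0 -1 0;0 0 -1 0")

```text
t: 12.2
ee_pos: [0.5114, -0.1474, 0.1312]
orientation: [0.234, -3.133, -0.0]
wrist_force: [0.3, -1.0, -0.8]
width: 0.0128
finger_force: 68.8
```

Request:
send_rows(motion="0 0 -0.5 0;0 0 -1 0;0 0 -1 0;0 0 -1 0")

```text
t: 12.6
ee_pos: [0.5118, -0.1476, 0.131]
orientation: [-0.234, 3.132, -0.001]
wrist_force: [-1.3, 0.1, 4.4]
width: 0.0129
finger_force: 69.6
```

Request:
send_rows(motion="0 0 -0.5 0;0 0 -1 0;0 0 -1 0;0 0 -1 0")

```text
t: 13.0
ee_pos: [0.5121, -0.1477, 0.1309]
orientation: [-0.234, 3.131, -0.001]
wrist_force: [-2.6, 2.3, 8.2]
width: 0.0128
finger_force: 70.3
```

Run:
```python
from h import *
st()
```

```text
t 13.0 p [ 0.5121 -0.1477  0.1309] toolx deg -171.45 tilt [-0.0013 -0.0008] F [-2.62  2.27  8.24] M [ 0.224  0.474 -0.044] w 0.0128 ff 70.3 q6 -2.14
```

The lid touches down at TCP z 0.131, so lid_center is about 11.5 mm above the rim. That means it rests on the seal, with its lugs in the gaps. I'll relax the downforce and turn clockwise through the free part.

Request:
send_rows(motion="-0.5 0.5 1.5 0;-0.5 0.5 1.5 -0.1;-0.5 0.5 1.5 -0.2;-0.5 0.5 1.5 -0.3;-0.5 0.5 1.5 -0.3")

```text
t: 13.5
ee_pos: [0.5113, -0.1471, 0.1311]
orientation: [0.236, 3.131, -0.001]
wrist_force: [-0.4, 0.4, 2.9]
width: 0.0131
finger_force: 69.4
```

Request:
send_rows(motion="0 0 0 -0.1;0 0 0 -0.2;0 0 0 -0.3;0 0 0 -0.3;0 0 0 -0.3")

```text
t: 14.0
ee_pos: [0.5113, -0.1471, 0.131]
orientation: [0.697, 3.062, -0.0]
wrist_force: [1.0, 0.7, 4.0]
width: 0.0129
finger_force: 69.4
```

Run:
```python
from h import *
st()
```

```text
t 14.0 p [ 0.5113 -0.1471  0.131 ] toolx deg 154.35 tilt [-0.001  0.   ] F [0.99 0.66 4.02] M [-0.084 -0.059  0.059] w 0.0129 ff 69.4 q6 -1.543
```

Request:
send_rows(motion="0 0 0 -0.05;0 0 0 -0.1;0 0 0 -0.15;0 0 0 -0.15;0 0 0 -0.15")

```text
t: 14.5
ee_pos: [0.5115, -0.1465, 0.131]
orientation: [0.926, 3.001, 0.002]
wrist_force: [2.3, 2.4, 3.6]
width: 0.0131
finger_force: 69.5
```

Run:
```python
from h import *
st();st()
```

```text
t 14.5 p [ 0.5115 -0.1465  0.131 ] toolx deg 145.71 tilt [-0.0008  0.0016] F [2.31 2.4  3.59] M [ 0.509 -0.512  0.06 ] w 0.0131 ff 69.5 q6 -1.392
t 14.5 p [ 0.5115 -0.1465  0.131 ] toolx deg 145.71 tilt [-0.0008  0.0016] F [2.31 2.4  3.59] M [ 0.509 -0.512  0.06 ] w 0.0131 ff 69.5 q6 -1.392
```

Request:
send_rows(motion="0 0 0 -0.03;0 0 0 -0.05;0 0 0 -0.05;0 0 0 -0.05")

```text
t: 14.9
ee_pos: [0.5115, -0.1466, 0.131]
orientation: [1.004, 2.976, 0.002]
wrist_force: [3.0, 4.6, 3.8]
width: 0.0127
finger_force: 69.5
```

Run:
```python
from h import *
st();st()
```

```text
t 14.9 p [ 0.5115 -0.1466  0.131 ] toolx deg 142.73 tilt [-0.0008  0.0014] F [3.01 4.63 3.8 ] M [ 0.64  -0.704  0.282] w 0.0127 ff 69.5 q6 -1.34
t 14.9 p [ 0.5115 -0.1466  0.131 ] toolx deg 142.73 tilt [-0.0008  0.0014] F [3.01 4.63 3.8 ] M [ 0.64  -0.704  0.282] w 0.0127 ff 69.5 q6 -1.34
```

Request:
send_rows(motion="0.5 1 -0.1 -0.02;0.5 1 -0.2 -0.04;0.5 1 -0.2 -0.04;0.5 1 -0.2 -0.04")

```text
t: 15.3
ee_pos: [0.5116, -0.1463, 0.1309]
orientation: [1.064, 2.955, -0.001]
wrist_force: [1.8, 0.9, 4.5]
width: 0.0126
finger_force: 69.8
```

```bash
python3 -c "
from h import *
st()"
```

```text
t 15.3 p [ 0.5116 -0.1463  0.1309] toolx deg 140.4 tilt [-0.0008 -0.0003] F [1.77 0.89 4.51] M [ 0.13  -0.313  0.26 ] w 0.0126 ff 69.8 q6 -1.298
```

Request:
send_rows(motion="0 0 -0.1 -0.02;0 0 -0.2 -0.04;0 0 -0.2 -0.04;0 0 -0.2 -0.04")

```text
t: 15.7
ee_pos: [0.5116, -0.1463, 0.1309]
orientation: [1.123, 2.933, -0.001]
wrist_force: [1.2, 0.8, 7.0]
width: 0.0129
finger_force: 69.9
```

```bash
python3 -c "
from h import *
st()"
```

```text
t 15.7 p [ 0.5116 -0.1463  0.1309] toolx deg 138.12 tilt [-0.0008 -0.0003] F [1.17 0.77 6.97] M [ 0.158 -0.216  0.294] w 0.0129 ff 69.9 q6 -1.258
```

Request:
send_rows(motion="0.5 0 0.2 -0.02;0.5 0 0.2 -0.04;0.5 0 0.2 -0.04;0.5 0 0.2 -0.04")

```text
t: 16.1
ee_pos: [0.5117, -0.1463, 0.1309]
orientation: [-1.181, -2.911, 0.001]
wrist_force: [0.6, 1.3, 5.4]
width: 0.013
finger_force: 69.9
```

```bash
python3 -c "
from h import *
st()"
```

```text
t 16.1 p [ 0.5117 -0.1463  0.1309] toolx deg 135.82 tilt [ 0.    -0.001] F [0.57 1.3  5.4 ] M [ 0.149 -0.06   0.229] w 0.013 ff 69.9 q6 -1.217
```

Request:
send_rows(motion="0 0 0 -0.02;0 0 0 -0.04;0 0 0 -0.04;0 0 0 -0.04")

```text
t: 16.5
ee_pos: [0.5117, -0.1463, 0.1309]
orientation: [-1.239, -2.887, 0.002]
wrist_force: [-0.1, 0.7, 6.0]
width: 0.0128
finger_force: 69.9
```

```bash
python3 -c "
from h import *
st()"
```

```text
t 16.5 p [ 0.5117 -0.1463  0.1309] toolx deg 133.54 tilt [-0.0001 -0.001 ] F [-0.1   0.67  6.04] M [ 0.154 -0.081  0.253] w 0.0128 ff 69.9 q6 -1.177
```

```bash
cat >> h.py <<'E'
def mz(n=4):
    L=[]
    for i in range(n):
        L.append(env.read_state()["torque"][2]); read_camera("wrist")
    L.append(env.read_state()["torque"][2]); st(); print("Mz mean",np.mean(L).round(3),np.round(L,3))
E
python3 - <<'E'
from h import *
mz(4); s=env.read_state(); K,T=pose("wrist",s); im,d=read_camera("wrist"); cv2.imwrite("pics/w6.png",im)
E
```

```text
t 16.7 p [ 0.5118 -0.1463  0.131 ] toolx deg 133.53 tilt [-0.0001 -0.001 ] F [0.04 0.46 5.47] M [ 0.15  -0.097  0.277] w 0.0131 ff 69.9 q6 -1.177
Mz mean 0.253 [0.253 0.248 0.211 0.275 0.277]
```

View pics/w6.png

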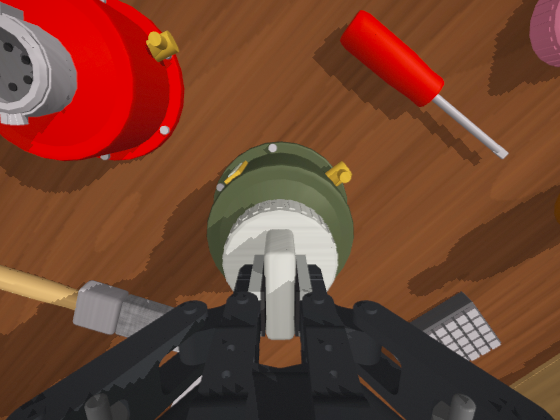

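Request:
send_rows(motion="0 0 0 -0.02;0 0 0 -0.04;0 0 0 -0.06;0 0 0 -0.06;0 0 0 -0.06", force=90)

```text
t: 17.25
ee_pos: [0.5118, -0.1464, 0.131]
orientation: [-1.325, -2.848, 0.002]
wrist_force: [-0.1, 0.1, 6.3]
width: 0.0123
finger_force: 89.6
```

```bash
python3 -c "
from h import *
mz()"
```

```text
t 17.45 p [ 0.5117 -0.1464  0.131 ] toolx deg 130.1 tilt [-0.0002 -0.001 ] F [0.34 0.53 6.17] M [ 0.069 -0.044  0.287] w 0.0127 ff 89.6 q6 -1.117
Mz mean 0.248 [0.247 0.251 0.223 0.232 0.287]
```

The bar (column 280) is still in line with the pads and the lid turns with the hand. Torque is steady at 0.25 N m, so it's running and I'll continue.

Request:
send_rows(motion="0 0 0 -0.03;0 0 0 -0.06;0 0 0 -0.06;0 0 0 -0.06")

```text
t: 17.85
ee_pos: [0.5117, -0.1464, 0.131]
orientation: [-1.41, -2.807, 0.002]
wrist_force: [0.5, 1.0, 6.8]
width: 0.0124
finger_force: 89.6
```

```bash
python3 -c "
from h import *
mz(3)"
```

```text
t 18.0 p [ 0.5118 -0.1464  0.131 ] toolx deg 126.65 tilt [-0.0004 -0.001 ] F [0.09 0.49 6.95] M [ 0.087 -0.048  0.21 ] w 0.0123 ff 89.6 q6 -1.057
Mz mean 0.222 [0.242 0.213 0.224 0.21 ]
```

Request:
send_rows(motion="0 0 0 -0.03;0 0 0 -0.05;0 0 0 -0.05;0 0 0 -0.05")

```text
t: 18.4
ee_pos: [0.5117, -0.1464, 0.131]
orientation: [-1.48, -2.771, 0.002]
wrist_force: [-0.1, -0.4, 6.1]
width: 0.0122
finger_force: 89.6
```

```bash
python3 -c "
from h import *
mz(3)"
```

```text
t 18.55 p [ 0.5117 -0.1464  0.131 ] toolx deg 123.79 tilt [-0.0004 -0.0011] F [0.34 1.32 5.62] M [ 0.087 -0.002  0.267] w 0.0126 ff 89.6 q6 -1.007
Mz mean 0.24 [0.205 0.239 0.248 0.267]
```

Request:
send_rows(motion="0 0 0 -0.03;0 0 0 -0.05;0 0 0 -0.05;0 0 0 -0.05")

```text
t: 18.95
ee_pos: [0.5117, -0.1464, 0.131]
orientation: [-1.549, -2.733, 0.002]
wrist_force: [-0.8, 0.8, 5.6]
width: 0.0123
finger_force: 89.6
```

```bash
python3 -c "
from h import *
mz(3)"
```

```text
t 19.1 p [ 0.5117 -0.1464  0.131 ] toolx deg 120.93 tilt [-0.0005 -0.0012] F [-0.55  0.87  6.17] M [ 0.015 -0.026  0.29 ] w 0.0127 ff 89.6 q6 -0.957
Mz mean 0.28 [0.3   0.275 0.255 0.29 ]
```

Request:
send_rows(motion="0 0 0 -0.03;0 0 0 -0.05;0 0 0 -0.05;0 0 0 -0.05")

```text
t: 19.5
ee_pos: [0.5117, -0.1464, 0.131]
orientation: [-1.617, -2.694, 0.002]
wrist_force: [-0.7, 0.5, 7.0]
width: 0.0125
finger_force: 89.6
```

```bash
python3 -c "
from h import *
mz(3)"
```

```text
t 19.65 p [ 0.5117 -0.1464  0.131 ] toolx deg 118.06 tilt [-0.0005 -0.0012] F [-0.72  0.26  5.5 ] M [ 0.007 -0.088  0.214] w 0.0126 ff 89.6 q6 -0.907
Mz mean 0.238 [0.261 0.262 0.216 0.214]
```

Request:
send_rows(motion="0 0 0 -0.03;0 0 0 -0.05;0 0 0 -0.05;0 0 0 -0.05")

```text
t: 20.05
ee_pos: [0.5117, -0.1464, 0.131]
orientation: [-1.683, -2.653, 0.002]
wrist_force: [-0.2, 0.1, 6.0]
width: 0.0125
finger_force: 89.6
```

```bash
python3 -c "
from h import *
mz(3)"
```

```text
t 20.2 p [ 0.5117 -0.1464  0.1309] toolx deg 115.2 tilt [-0.0006 -0.0012] F [-0.12 -0.61  6.03] M [ 0.026 -0.001  0.246] w 0.0123 ff 89.6 q6 -0.857
Mz mean 0.246 [0.244 0.24  0.254 0.246]
```

Request:
send_rows(motion="0 0 0 -0.03;0 0 0 -0.05;0 0 0 -0.05;0 0 0 -0.05")

```text
t: 20.6
ee_pos: [0.5117, -0.1464, 0.1309]
orientation: [-1.749, -2.61, 0.002]
wrist_force: [-0.5, -0.2, 6.1]
width: 0.0127
finger_force: 89.6
```

```bash
python3 -c "
from h import *
mz(3)"
```

```text
t 20.75 p [ 0.5117 -0.1465  0.1309] toolx deg 112.35 tilt [-0.0007 -0.0012] F [-0.09  0.57  6.22] M [-0.036 -0.04   0.348] w 0.0124 ff 89.6 q6 -0.808
Mz mean 0.347 [0.311 0.353 0.377 0.348]
```

Torque went from 0.246 to 0.347, so the lid has bitten the seal. I'll take one small step next.

Request:
send_rows(motion="0 0 0 -0.015;0 0 0 -0.03;0 0 0 -0.03;0 0 0 -0.03")

```text
t: 21.15
ee_pos: [0.5116, -0.1464, 0.1308]
orientation: [-1.787, -2.584, 0.002]
wrist_force: [-0.3, -0.5, 5.8]
width: 0.0124
finger_force: 89.6
```

```bash
python3 -c "
from h import *
mz(8)"
```

```text
t 21.55 p [ 0.5117 -0.1465  0.1308] toolx deg 110.65 tilt [-0.0008 -0.0012] F [ 0.67 -0.49  6.04] M [-0.015 -0.043  0.429] w 0.0121 ff 89.6 q6 -0.778
Mz mean 0.42 [0.402 0.458 0.455 0.376 0.425 0.384 0.398 0.454 0.429]
```

Mean is 0.42 N m, so the lid is snug. Now release and retreat.

Request:
send_rows(motion="0 0 1.5 0;0 0 1.5 0")

```text
t: 21.75
ee_pos: [0.5115, -0.1464, 0.1309]
orientation: [1.788, 2.583, -0.002]
wrist_force: [5.2, -2.4, -3.4]
width: 0.0125
finger_force: 88.3
```

Request:
send_rows(motion="0 0 0 0;0 0 0 0;0 0 0 0;0 0 0 0;0 0 0 0", fingers=50)

```text
t: 22.25
ee_pos: [0.5118, -0.1459, 0.1321]
orientation: [-1.788, -2.583, 0.0]
wrist_force: [-0.1, 0.8, -0.1]
width: 0.0503
finger_force: 0.0
```

Request:
send_rows(motion="0 0 10 0;0 0 40 0;0 0 80 0;0 0 120 0;0 0 150 0")

```text
t: 22.75
ee_pos: [0.5125, -0.1461, 0.2862]
orientation: [1.786, 2.58, 0.001]
wrist_force: [1.2, -0.4, 0.2]
width: 0.0501
finger_force: 0.0
```

Request:
send_rows(motion="40 10 20 0;80 10 20 0;80 10 20 0;80 10 20 0")

```text
t: 23.15
ee_pos: [0.5922, -0.1358, 0.3019]
orientation: [-1.786, -2.583, 0.001]
wrist_force: [-0.2, -0.5, -0.4]
width: 0.0498
finger_force: 0.0
```

Run:
```python
from h import *
s=st(); K,T=pose("wrist",s); im,d=read_camera("wrist"); P=cloud(K,T,d); Z=P[...,2]
near=(d>0)&(np.hypot(P[...,0]-.5117,P[...,1]+.147)<.04)
for m in (near&(Z>.13),near&(Z>.098)&(Z<.115)):
    if m.sum()>5: print(m.sum(),cv2.minAreaRect((P[m][:,:2]*1000).astype(np.float32)),np.median(Z[m]))
print(proj(K,T,[.5117,-.147,.1])); im2,_=read_camera("scene"); cv2.imwrite("pics/f.png",np.hstack([cv2.resize(im,(400,300)),cv2.resize(im2,(400,300))]))
```

```text
t 23.15 p [ 0.5922 -0.1358  0.3019] toolx deg 110.66 tilt [ 0.0007 -0.0011] F [-0.18 -0.47 -0.39] M [-0.035  0.036  0.006] w 0.0498 ff 0.0 q6 -0.708
10045 ((521.1720581054688, -151.2425537109375), (39.109100341796875, 59.22126007080078), 65.9162368774414) 0.35561690839994053
1909 ((512.1798095703125, -146.23992919921875), (64.02849578857422, 62.76230239868164), 2.561727523803711) 0.1061472256834462
[207.24984723 172.49242687]
```

View pics/f.png

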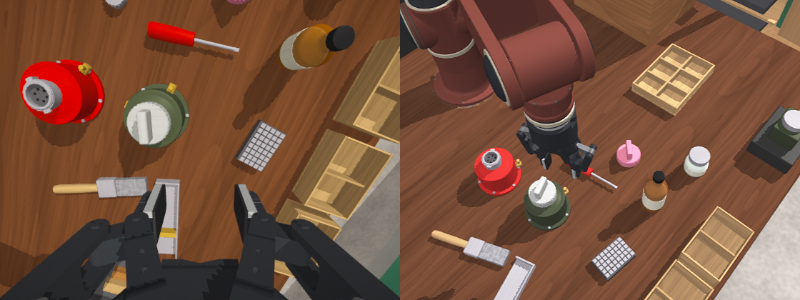

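The lid sits level and centred on the olive pot, at (150,125) in the left half. The bottle and jar are standing and the gripper is clear, so I'm handing in.

```bash
python3 -c "
from h import *
print(env.job_done())"
```

```text
the job is handed in; nothing more can be done
None
```

The lid is screwed onto the olive oil pot's neck and snug at about 0.42 N m (running torque was about 0.25). It has been let go with the bottle and jar still standing, and the job was handed in at about 23 s.

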